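# Load the locked souvenir hook

### The job

Restock the locking display on the shop counter: pull the red-handled locking pin out of the two brass eyelets and lay it down on the blue mat, then draw every souvenir tag up out of the wooden rack and slide it in from the open front between the two rails, so that it hangs by its head well behind the eyelets. When all tags hang there, push the locking pin back through both eyelets until it is fully home. Leave the other things on the counter where they stand.

Things in the scene. Friction and masses are not known exactly. Their poses are not given: they have to be found in the camera images.
- stand: Display stand, fixed. Origin: centre of the underside of its grey base plate (280 x 120 x 12 mm). x runs from the open front of its rails (robot's side) to the rear, z up. Two level steel rails along x, upper side 150 mm up, 8 mm thick, leave a gap of 11 mm on the centre line y = 0. A tag hangs with its neck in the gap, plate under the rails, head on them: tag origin 50 mm up.
- rail_front (a point): Front end of the gap, on the centre line at the rails' upper side (stand x = -100 mm, z = 150 mm). Each rail covers 5.5 to 32 mm from the centre line. Flared lead-ins reach 30 mm farther out, where the mouth is about 30 mm wide; a tag held clear in front of them has its origin at x = -165 mm.
- rail_rear (a point): Rear end of the gap, at the rails' upper side (stand x = 121 mm): front face of a yellow end plate, 64 mm wide, top 185 mm up. Two posts, 14 mm thick, stand below at x = 118 mm, y = +-22 mm. Room for four tags 44 mm apart, say at stand x = 80, 36, -8 and -52 mm.
- mouth (a point): Point midway between the two brass eyelets at the height of their holes (stand x = -85 mm, y = 0, z = 159.5 mm). Eyelets stand on the rails 24 to 32 mm each side of the centre line, 21 mm long in x, tops 170 mm up, 48 mm free between them. Tags must hang behind them (stand x over -75 mm).
- eyelet_left (a point): Outer face of the left (+y) eyelet, centre of its hole. Holes are 13 x 13 mm, through along the stand's y. Outside each eyelet a ledge 14 mm wide in x, upper side 146.5 mm up, reaches to 62 mm from the centre line, then slopes down to 73 mm; the pin's handle rests on it when the pin is home.
- pin: Locking pin, 50 to 80 g: steel rod 8 mm thick with a red handle 24 x 24 x 36 mm on one end. Origin: on the rod's axis, the point that lies at point mouth when home. y along the rod towards the handle, which spans y = 33 to 69 mm; rod tip at y = -52 mm. Starts home, handle on the stand's +y side, level on the ledge. Laid down it rests on the handle, axis level, 12 mm up.
- pin_handle (a point): Centre of the pin's handle, on the axis (y = +51 mm in the pin's frame).
- rack: Wooden stock rack, fixed, 250 x 72 x 46 mm. Origin: centre of the underside. Four slots at x = -90, -30, 30 and 90 mm, each 8 mm wide along x, 56 mm along y, 36 mm deep (floor 10 mm up). Tags stand upright in them, faces along the rack's x.
- mat: Blue counter mat, fixed, 160 x 140 mm, 3 mm thick. Origin: centre of its underside.
- tag0: Orange souvenir tag, 40 to 90 g, 138 mm tall. From below: plate 50 mm wide, 6 mm thick, 80 mm tall, with a round emblem on each face (36 mm wide, centre 58 mm up, 14 mm thick in all); neck 6 x 6 mm, 20 mm tall; black head 36 mm wide, 10 mm thick, 38 mm tall. Origin: middle of the bottom edge; x across the thickness (faces alike), y along the width, z up. Starts in a rack slot; may be absent.
- tag1: Blue souvenir tag, 40 to 90 g, 138 mm tall. From below: plate 50 mm wide, 6 mm thick, 80 mm tall, with a round emblem on each face (36 mm wide, centre 58 mm up, 14 mm thick in all); neck 6 x 6 mm, 20 mm tall; black head 36 mm wide, 10 mm thick, 38 mm tall. Origin: middle of the bottom edge; x across the thickness (faces alike), y along the width, z up. Starts in a rack slot; may be absent.
- tag2: Green souvenir tag, 40 to 90 g, 138 mm tall. From below: plate 50 mm wide, 6 mm thick, 80 mm tall, with a round emblem on each face (36 mm wide, centre 58 mm up, 14 mm thick in all); neck 6 x 6 mm, 20 mm tall; black head 36 mm wide, 10 mm thick, 38 mm tall. Origin: middle of the bottom edge; x across the thickness (faces alike), y along the width, z up. Starts in a rack slot; may be absent.
- tag3: Red souvenir tag, 40 to 90 g, 138 mm tall. From below: plate 50 mm wide, 6 mm thick, 80 mm tall, with a round emblem on each face (36 mm wide, centre 58 mm up, 14 mm thick in all); neck 6 x 6 mm, 20 mm tall; black head 36 mm wide, 10 mm thick, 38 mm tall. Origin: middle of the bottom edge; x across the thickness (faces alike), y along the width, z up. Starts in a rack slot; may be absent.
- mug: Bystander: blue souvenir mug 76 mm wide, 90 mm tall, standing on the counter; origin: centre of its underside.
- globe: Bystander: glass souvenir globe 60 mm wide, 72 mm tall, standing on the counter; origin: centre of its underside.
- spray: Bystander: clear bottle 52 mm wide, 130 mm tall, standing on the counter; origin: centre of its underside.
- magnets: Bystander: black round magnet stack 52 mm wide, 22 mm tall, standing on the counter; origin: centre of its underside.
- cup: Bystander: yellow cup 70 mm wide, 90 mm tall, standing on the counter; origin: centre of its underside.
- tape: Bystander: clear tape roll 76 mm wide, 20 mm tall, standing on the counter; origin: centre of its underside.
Things that resemble listed ones, but are neither listed nor needed, are in the scene too. Leave any purple look-alike of the tag0 alone.

How it is judged:
By the outcome, as a careful person would: the job done as asked, in the order asked, and still so for the second after the job is handed in, with the robot touching nothing.
Of tag0, tag1, tag2, tag3 only 3 to 4 are there at a start; the rules pass over those that are not, and their reading is None.
At some moment in a run one of pin may be knocked a few centimetres aside while the robot is not near it.
It also fails if it takes over 210 s, if anything falls off the work surface, if the arm or the gripper's body presses on something with over 40 N, if the wrist force passes 120 N, or if a joint passes its speed limit or range.

### The arm

A 7-joint arm with a two-finger parallel gripper is mounted at the origin on the work surface. World frame = base frame: x ahead of the robot, y to its left, z up, the work surface at z = 0. Lengths are in m, angles in rad, forces in N, time in s.
With the tool pointing down it reaches from about 0.35 to 0.9 m from the base axis. Payload 8.1 kg.
Tool frame: the origin (TCP) lies on the centre line of the jaws, within the pads' length; the fingertips stand 11 mm ahead of it and the grasp point (between the pads) lies 8 mm behind it (arm.nose_length is the distance from the TCP to the fingertips, in m); z points along the fingers, y is the line along which they close (so a half turn about z gives the same grasp; the last joint's range is limited). The gripper opens to 92 mm and grips with 3 to 60 N. Pads are 19 mm wide; open, the fingers measure 130 mm over their backs; the gripper's body (75 mm by 190 mm) begins 47 mm behind the grasp point.
Start: joints at [-1.402, 0.434, 0.025, 1.573, -0.012, 1.134, -0.075], TCP at [0.168, 0.602, 0.238] pointing down, gripper open.
Joint ranges: [-2.62, 2.62], [-0.44, 2.09], [-1.27, 1.32], [0.08, 2.57], [-1.32, 4.46], [0.12, 2], [-2.74, 2.74]. Speed limits (rad/s): [2.22, 2.22, 3.01, 3.01, 3.14, 3.14, 3.14].

### API

Orientations are given as a rotation vector (axis times angle).
In Python, from cell import arm gives the robot as it stands.
- The arm moves only by the tool jog_arm, never from a script. Its argument "moves" is a list of rows, each a list of 4 numbers: the shift along the tool's x, y, z in m, then the turn about the tool's z in rad. In form: [[tx, ty, tz, spin], ...]. A call has 1 to 20 rows; each row is the pose to reach, as a shift and turn from the pose commanded when the call began, along the tool's axes at that moment; what a row does not reach only later rows make up. A row lasts 1/8 s, in which the tool goes at most 62.5 mm and 10.7 degrees, less where a joint would pass 70% of its speed; a pose out of reach is approached as far as the arm can. A call with a gripper value outside its range is refused whole. "hand" is the finger opening in m, from 0 to 0.0918, set as the call begins (left out, the last holds). The fingers move at their own pace and stop on an object; "newtons" is the grip in N (left out, the last holds). Time passes only in rows, so rows that repeat a pose let the fingers close. It gives the time, the measured TCP pose, the force, the opening and the grip force at its end, in the units of the state.
- arm.observe(): the state, without advancing time (a new reading comes with each control period).
- arm.get_image(name): name is "scene" or "side" or "wrist"; returns a dict with "color" (400x640x3 uint8, red, green, blue), "z_map" (400x640 float32, m along the optical axis (not along the pixel's ray), 0 where there is no reading), "fx", "fy", "cx", "cy" (pixels), "rvec" (rotation vector, rad) and "tvec" (3), from world to camera coordinates, as OpenCV has them. Camera axes: x right, y down, z forward; pixel columns grow to the right and rows downward; lengths in m; the calibration is good to about 2 mm. A picture is of the moment at which its call begins.
- arm.sign_off(): hands the job in; it is judged then, once.
The state is a dict: "clock": time; "joints": joint angles; "dq": joint speeds; "joint_efforts": joint torques, N m; "position": TCP position; "ee_rot": TCP orientation; "force": force on the tool from outside, world axes, zero at the start; "ft_torque": the same for the moment, N m; "width": opening from 0.0 (shut) to 1.0 (fully open); "gripper_force": force on a finger pad.
Only numpy, scipy, OpenCV 4.12 (cv2) and the standard library are available. Lean on these libraries where they do the work, as an engineer would, in place of code of your own. Each camera call takes 0.05 s, during which the arm holds its last target. There are 200 camera calls.

## Working session

There is one attempt and no reset: what is moved stays moved. The work goes in short steps, Python scripts to look and compute and a tool call to move; the robot and the scene stay as the last step left them, time stands still between calls to the robot, and variables do not carry over. Pictures are saved under pics/ and viewed, at most 14 in all, crops included, and the job is handed in when it is done.

Besides the shell and the picture viewer there is one more tool, called after "Call:" as name(argument=value, ...) on one line, values as JSON. jog_arm: Moves the arm, as the interface text tells. Its arguments: {"type":"object","properties":{"moves":{"type":"array"},"hand":{"type":"number"},"newtons":{"type":"number"}},"required":["moves"]}

```bash
mkdir -p pics; ls; cat > h.py <<'E'
import numpy as np, cv2
from scipy.spatial.transform import Rotation as R
from cell import arm
def cam(n):
    im=arm.get_image(n); return im
def save(im,f,crop=None,scale=1):
    c=im["color"][:,:,::-1]
    if crop: c=c[crop[1]:crop[3],crop[0]:crop[2]]
    cv2.imwrite("pics/"+f,cv2.resize(np.ascontiguousarray(c),None,fx=scale,fy=scale,interpolation=cv2.INTER_CUBIC))
def cloud(im):
    z=im["z_map"].astype(float); v,u=np.indices(z.shape)
    p=np.stack([(u-im["cx"])/im["fx"]*z,(v-im["cy"])/im["fy"]*z,z],-1)
    Rm=R.from_rotvec(np.ravel(im["rvec"])).as_matrix()
    w=(p-np.ravel(im["tvec"]))@Rm
    w[z==0]=np.nan
    return w
E
python3 - <<'E'
from h import *
s=arm.observe();print({k:np.round(v,3) for k,v in s.items()})
for n in("scene","side","wrist"):
    im=cam(n);save(im,n+"0.png");np.savez(n+"0.npz",**im)
    print(n,np.round(np.ravel(im["tvec"]),3),im["fx"])
E
```

```text
pics
{'clock': np.float64(0.0), 'joints': array([-1.402,  0.435,  0.025,  1.574, -0.012,  1.134, -0.075]), 'dq': array([-0.002,  0.   , -0.   ,  0.001, -0.   ,  0.   ,  0.002]), 'joint_efforts': array([-1.0000e-03, -6.6788e+01,  9.8500e-01, -3.1444e+01, -6.0000e-02,
        4.3000e-02,  0.0000e+00]), 'position': array([0.168, 0.602, 0.237]), 'ee_rot': array([-4.260e-01, -3.113e+00,  3.000e-03]), 'force': array([-0.085,  0.178, -0.282]), 'ft_torque': array([ 0.02 ,  0.005, -0.   ]), 'gripper_force': np.float64(0.0), 'width': np.float64(1.002)}
scene [ 1.000e-03 -2.850e-01  1.839e+00] 379.0457955578328
side [-0.466  0.266  0.947] 426.610229514901
wrist [-0.625 -0.031  0.388] 298.195343346765
```

View pics/scene0.png

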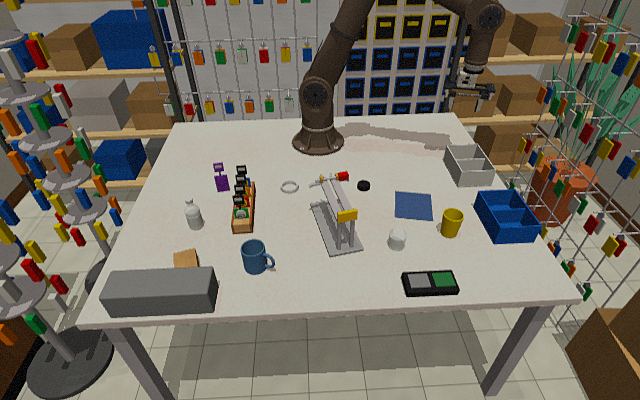

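View pics/side0.png

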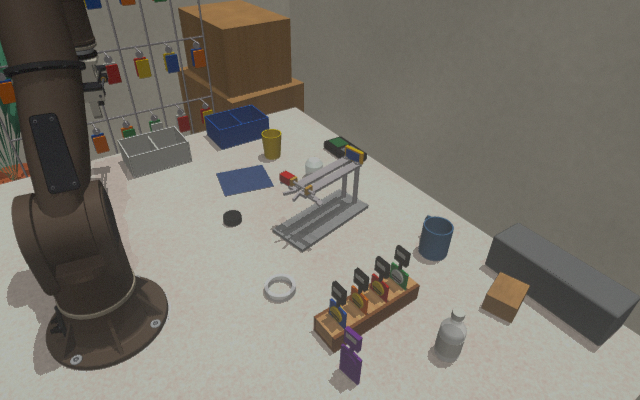

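The scene view shows the stand at (338,215), the pin handle at (343,176), the rack with four tags at (243,205), the purple look-alike at (222,177) and the mat at (413,206). The side view confirms it: pin (290,178), rack (368,310) with all four tags in it, purple tag (350,362).

```bash
cat > m.py <<'E'
from h import *
P=[];C=[]
for n in("scene","side"):
    im=dict(np.load(n+"0.npz"));w=cloud(im).reshape(-1,3);c=im["color"].reshape(-1,3)
    hs=cv2.cvtColor(im["color"],cv2.COLOR_RGB2HSV).reshape(-1,3).astype(int)
    P=w
    ok=np.isfinite(w[:,0])&(w[:,0]>.2)&(w[:,0]<1.1)&(abs(w[:,1])<.8)&(w[:,2]>-.02)&(w[:,2]<.3)
    def show(name,m):
        q=w[m&ok]
        if len(q)>3: print(n,name,len(q),"med",np.round(np.median(q,0),3),"lo",np.round(np.percentile(q,2,axis=0),3),"hi",np.round(np.percentile(q,98,axis=0),3))
    H,S,V=hs.T
    red=((H<6)|(H>174))&(S>150)&(V>80)
    show("red",red&(w[:,1]>-.1)&(w[:,2]>.1)); 
    show("mat",(H>104)&(H<125)&(S>90)&(w[:,1]>.15)&(w[:,1]<.45)&(w[:,2]<.02))
    # stand base plate
    st=(abs(w[:,1]-.08)<.2)&ok&(w[:,0]>.3)
    show("yellow",(H>20)&(H<32)&(S>150)&(w[:,2]>.14)&(w[:,1]<.25))
    m=ok&(S<60)&(abs(w[:,2]-.012)<.006)&(w[:,1]>-.1)&(w[:,1]<.25)&(w[:,0]>.35)&(w[:,0]<.85)&(V<170)
    if m.sum()>20: print("base",m.sum(),cv2.minAreaRect(w[m][:,:2].astype(np.float32)))
    # rails
    m=ok&(abs(w[:,2]-.148)<.008)&(S<70)&(w[:,1]>-.1)&(w[:,1]<.25)
    if m.sum()>20: print("rail",m.sum(),cv2.minAreaRect(w[m][:,:2].astype(np.float32)),np.median(w[m][:,2]))
    m=ok&(w[:,1]<-.15)&(w[:,2]>.03)&(w[:,2]<.05)&(H>5)&(H<20)&(S>100)
    if m.sum()>20: print("rack",m.sum(),cv2.minAreaRect(w[m][:,:2].astype(np.float32)))
    m=ok&(V<60)&(w[:,2]>.11)&(w[:,1]<-.15)
    q=w[m]
    print("heads",len(q),np.round(q[np.argsort(q[:,0])][::6],3).tolist())
    show("purple",(H>130)&(H<150)&(S>100))
E
python3 m.py
```

```text
scene red 82 med [0.511 0.068 0.165] lo [0.497 0.052 0.148] hi [0.518 0.086 0.173]
scene mat 956 med [0.509 0.342 0.004] lo [ 0.424  0.269 -0.   ] hi [0.585 0.412 0.009]
scene yellow 226 med [0.725 0.052 0.169] lo [ 0.511 -0.013  0.146] hi [0.732 0.087 0.187]
base 1379 ((0.5468474626541138, 0.0749300867319107), (0.42311927676200867, 0.2813916504383087), 9.440659523010254)
rail 631 ((0.5812110304832458, 0.039983101189136505), (0.24164524674415588, 0.13518840074539185), 23.021074295043945) 0.15021997125734807
rack 482 ((0.6004347801208496, -0.34138816595077515), (0.14586873352527618, 0.47312507033348083), 60.91657257080078)
heads 265 [[0.395, -0.297, 0.115], [0.397, -0.292, 0.116], [0.398, -0.324, 0.137], [0.399, -0.292, 0.145], [0.4, -0.311, 0.119], [0.401, -0.294, 0.129], [0.402, -0.325, 0.121], [0.403, -0.317, 0.15], [0.404, -0.306, 0.15], [0.454, -0.288, 0.135], [0.457, -0.312, 0.147], [0.458, -0.29, 0.146], [0.459, -0.29, 0.12], [0.46, -0.293, 0.125], [0.46, -0.29, 0.116], [0.46, -0.298, 0.112], [0.461, -0.3, 0.126], [0.461, -0.315, 0.123], [0.463, -0.307, 0.151], [0.464, -0.295, 
[... 2074 characters left out ...]
, 0.127], [0.512, -0.299, 0.125], [0.513, -0.291, 0.115], [0.513, -0.292, 0.125], [0.513, -0.293, 0.114], [0.513, -0.32, 0.125], [0.514, -0.312, 0.115], [0.514, -0.309, 0.111], [0.515, -0.32, 0.135], [0.517, -0.316, 0.146], [0.519, -0.32, 0.128], [0.57, -0.299, 0.127], [0.571, -0.304, 0.128], [0.572, -0.293, 0.115], [0.572, -0.295, 0.123], [0.572, -0.294, 0.125], [0.572, -0.319, 0.127], [0.573, -0.317, 0.117], [0.573, -0.296, 0.144], [0.573, -0.299, 0.126], [0.574, -0.301, 0.112], [0.574, -0.316, 0.148], [0.575, -0.318, 0.116], [0.576, -0.319, 0.122], [0.578, -0.316, 0.146], [0.579, -0.318, 0.141]]
side purple 111 med [ 0.359 -0.406  0.136] lo [ 0.353 -0.427  0.077] hi [ 0.364 -0.382  0.139]
```

```bash
python3 - <<'E'
import cv2,numpy as np
a=cv2.imread('pics/scene0.png')[155:265,200:370];b=cv2.imread('pics/side0.png')[140:390,210:450]
a=cv2.resize(a,None,fx=3,fy=3,interpolation=3);b=cv2.resize(b,(288,300),interpolation=3)
o=np.zeros((330,800,3),np.uint8);o[:330,:510]=a;o[:300,510:798]=b
cv2.imwrite('pics/crop1.png',o)
E
```

```text
(no output)
```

View pics/crop1.png

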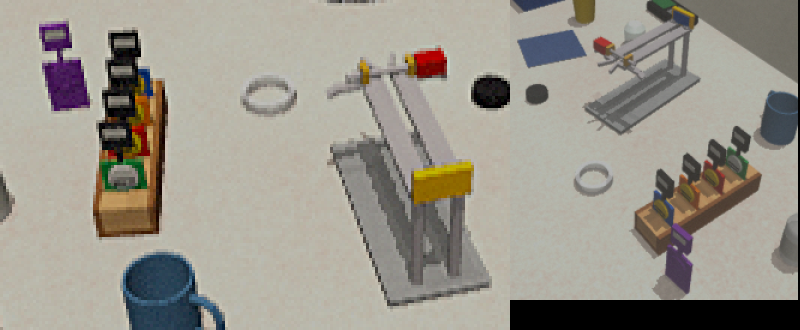

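Four tags stand in the rack: blue (145,80), orange (140,105), red (130,140) and green (122,175) in the crop. The purple tag at (60,85) stands outside the rack and is the look-alike, so I leave it alone. The red handle at (428,62) on the stand is the pin. Next I write a move helper and view the stand from the wrist.

```bash
cat >> h.py <<'E'
def go(x,y,z,yaw=None,pr=True):
    """delta in tool axes + spin so that the tool y axis lies along world yaw (mod pi); x..z TCP"""
    s=arm.observe();Rt=R.from_rotvec(s["ee_rot"]).as_matrix()
    d=Rt.T@(np.array([x,y,z])-s["position"])
    sp=0
    if yaw is not None:
        cur=np.arctan2(Rt[1,1],Rt[0,1]); e=(yaw-cur+np.pi/2)%np.pi-np.pi/2; sp=-e
    print("pos",np.round(s["position"],4),"d",np.round(d,4),"spin",round(sp,3),"j7",round(s["joints"][6],2),"t",round(s["clock"],2),"w",np.round(s["width"]*.0918,4))
E
python3 - <<'E'
from h import *
s=arm.observe();print(np.round(R.from_rotvec(s["ee_rot"]).as_matrix(),3))
im=dict(np.load("wrist0.npz"));Rm=R.from_rotvec(np.ravel(im["rvec"])).as_matrix()
print("wristcam",-Rm.T@np.ravel(im["tvec"]),Rm[2])
go(.46,.06,.42,np.deg2rad(9))
go(.46,.06,.42,np.deg2rad(99))
for n in("scene","side"):
    im=dict(np.load(n+"0.npz"));w=cloud(im).reshape(-1,3)
    ok=np.isfinite(w[:,0])&(w[:,0]>.35)&(w[:,0]<.8)&(abs(w[:,1]-.05)<.12)
    m=ok&(abs(w[:,2]-.15)<.005);q=w[m]
    for lo in np.arange(.4,.74,.03):
        k=(q[:,0]>lo)&(q[:,0]<lo+.03)
        if k.sum()>4: print(n,round(lo,2),k.sum(),np.round([q[k,1].min(),q[k,1].max()],3))
E
```

```text
[[-0.963  0.269 -0.   ]
 [ 0.269  0.963 -0.001]
 [-0.    -0.001 -1.   ]]
wristcam [0.10480751 0.61980802 0.38304518] [ 0.23535624 -0.06689381 -0.96960438]
pos [0.1677 0.6017 0.2371] d [-0.427  -0.4435 -0.1823] spin 1.142 j7 -0.08 t 0.15 w 0.0918
pos [0.1677 0.6017 0.2371] d [-0.427  -0.4435 -0.1823] spin -0.429 j7 -0.08 t 0.15 w 0.0918
scene 0.46 14 [-0.012  0.028]
scene 0.49 60 [-0.043  0.086]
scene 0.52 104 [-0.051  0.054]
scene 0.55 87 [-0.007  0.061]
scene 0.58 102 [-0.001  0.068]
scene 0.61 98 [0.004 0.072]
scene 0.64 109 [0.011 0.079]
scene 0.67 40 [0.016 0.081]
scene 0.7 33 [0.023 0.087]
scene 0.73 5 [0.03  0.046]
side 0.46 44 [-0.014  0.08 ]
side 0.49 147 [-0.043  0.081]
side 0.52 98 [-0.044  0.054]
side 0.55 143 [-0.01   0.062]
side 0.58 136 [-0.003  0.065]
side 0.61 123 [0.003 0.073]
side 0.64 126 [0.009 0.079]
side 0.67 121 [0.013 0.085]
side 0.7 90 [0.023 0.088]
```

Call:
jog_arm(moves=[[-0.427, -0.4435, -0.18, 1.09], [-0.427, -0.4435, -0.18, 1.09], [-0.427, -0.4435, -0.18, 1.09], [-0.427, -0.4435, -0.18, 1.09], [-0.427, -0.4435, -0.18, 1.09], [-0.427, -0.4435, -0.18, 1.09], [-0.427, -0.4435, -0.18, 1.09], [-0.427, -0.4435, -0.18, 1.09], [-0.427, -0.4435, -0.18, 1.09], [-0.427, -0.4435, -0.18, 1.09], [-0.427, -0.4435, -0.18, 1.09], [-0.427, -0.4435, -0.18, 1.09], [-0.427, -0.4435, -0.18, 1.09], [-0.427, -0.4435, -0.18, 1.09], [-0.427, -0.4435, -0.18, 1.09], [-0.427, -0.4435, -0.18, 1.09]])

```text
clock: 2.15
position: [0.4599, 0.0606, 0.4177]
ee_rot: [-1.977, -2.442, -0.0]
force: [-0.8, -0.4, -0.2]
width: 1.001
gripper_force: 0.0
```

```bash
python3 - <<'E'
from h import *
s=arm.observe();print(s["joints"].round(2),np.round(R.from_rotvec(s["ee_rot"]).as_matrix(),3))
go(.46,.06,.42,.2)
im=cam("wrist");save(im,"w1.png");np.savez("w1.npz",**im)
Rm=R.from_rotvec(np.ravel(im["rvec"])).as_matrix();print(-Rm.T@np.ravel(im["tvec"]),Rm[2])
E
```

```text
[-0.85  0.04  0.65  1.67 -0.02  1.45  0.01] [[-0.208  0.978 -0.   ]
 [ 0.978  0.208  0.   ]
 [ 0.    -0.    -1.   ]]
pos [0.4599 0.0606 0.4177] d [-0.0006 -0.     -0.0023] spin 0.01 j7 0.01 t 2.15 w 0.0919
[0.44607222 0.12469202 0.56368487] [ 0.05170601 -0.23830617 -0.96981269]
```

View pics/w1.png

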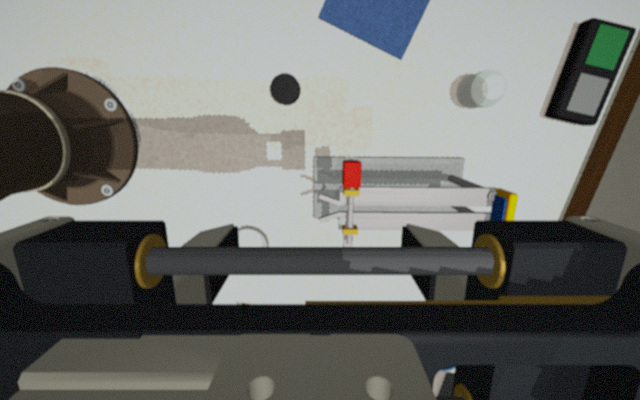

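The wrist view shows the pin handle at (352,175), the eyelets at (352,192) and (349,230), the gap between the rails around row 208, and the yellow end plate at (508,207). I measure these from the depth map.

```bash
cat > m2.py <<'E'
import sys
from h import *
def stand(f):
    im=dict(np.load(f));w=cloud(im);c=im["color"];hs=cv2.cvtColor(c,cv2.COLOR_RGB2HSV).astype(int);H,S,V=hs[...,0],hs[...,1],hs[...,2]
    fin=np.isfinite(w[...,0])&(w[...,0]>.35)&(w[...,0]<.8)&(w[...,1]>-.1)&(w[...,1]<.2)
    m=fin&(abs(w[...,2]-.15)<.006)&(S<70)&(w[...,0]>.53)&(w[...,0]<.70)
    q=w[m]; print(f,"rail z",np.median(q[:,2]).round(4),m.sum())
    # per-column gap and outer edges
    L=[]
    for x in np.arange(.535,.70,.006):
        k=np.sort(q[(abs(q[:,0]-x)<.003),1])
        if len(k)<8: continue
        L.append([x,k[0],k[-1]])
    L=np.array(L)
    for i,nm in((1,"right edge"),(2,"left edge")):
        p=np.polyfit(L[:,0],L[:,i],1);print(nm,"slope",p[0].round(4),"y@.6",np.polyval(p,.6).round(4),"res",np.std(L[:,i]-np.polyval(p,L[:,0])).round(4))
    for nm,mm in(("red",((H<6)|(H>174))&(S>150)&(V>90)&(w[...,2]>.165)),("brass",(H>18)&(H<32)&(S>120)&(w[...,2]>.16)&(w[...,0]<.6)),("endplate",(H>18)&(H<32)&(S>120)&(w[...,2]>.175)&(w[...,0]>.65))):
        m=fin&mm
        n,lab,st,ce=cv2.connectedComponentsWithStats(m.astype(np.uint8))
        for j in range(1,n):
            if st[j,4]>8:
                a=w[lab==j];r=cv2.minAreaRect(a[:,:2].astype(np.float32))
                print(nm,st[j,4],ce[j].round(1),"mean",a.mean(0).round(4),"rect",np.round(r[0],4),np.round(r[1],4),round(r[2],1))
if __name__=="__main__":
    for f in sys.argv[1:]: stand(f)
E
python3 m2.py w1.npz scene0.npz side0.npz; python3 -c "
from h import *
go(.47,-.03,.34,.2)"
```

```text
w1.npz rail z 0.1493 4293
right edge slope 0.2079 y@.6 0.0026 res 0.003
left edge slope 0.206 y@.6 0.0669 res 0.0002
red 447 [351.6 174.4] mean [0.5021 0.0686 0.1696] rect [0.5024 0.0678] [0.023  0.0351] 12.5
brass 80 [350.9 192.2] mean [0.507  0.0446 0.1685] rect [0.5073 0.0441] [0.0193 0.0069] 11.8
brass 10 [509.6 221.2] mean [0.509  0.1084 0.4771] rect [0.5089 0.1083] [0.0029 0.0007] 13.7
brass 75 [349.3 230.9] mean [ 0.5179 -0.0101  0.1687] rect [ 0.5182 -0.0105] [0.0185 0.0073] 15.4
brass 878 [493.2 261.2] mean [0.5003 0.0987 0.4886] rect [0.5008 0.0974] [0.003  0.0175] 12.9
brass 844 [145.9 261.2] mean [0.4072 0.0789 0.4884] rect [0.4073 0.0775] [0.003  0.0161] 11.5
brass 1295 [512.4 300.6] mean [0.5029 0.0923 0.4969] rect [0.4958 0.0909] [0.0404 0.0524] 64.3
brass 67 [321.4 303.1] mean [0.4555 0.0828 0.4988] rect [0.4551 0.0844] [0.0072 0.0049] 15.8
brass 34 [345.2 303. ] mean [0.4613 0.0838 0.4985] rect [0.4614 0.0837] [0.0037 0.0013] 12.3
brass 182 [462.1 391.7] mean [0.5108 0.0495 0.4829] rect [0.5116 0.0475] [0.0025 0.0122] 15.4
endplate 248 [510.5 206.4] mean [0.7161 0.07
[... 437 characters left out ...]
.019  0.0062] 16.1
endplate 81 [347.  211.9] mean [0.7243 0.0581 0.1825] rect [0.7222 0.0589] [0.0145 0.0624] 10.0
side0.npz rail z 0.1482 746
right edge slope 0.2033 y@.6 0.0007 res 0.0013
left edge slope 0.205 y@.6 0.0653 res 0.0016
red 59 [286.9 174.6] mean [0.5029 0.0658 0.1686] rect [0.5034 0.065 ] [0.0229 0.0353] 5.2
brass 12 [293.2 177.8] mean [0.5089 0.044  0.1683] rect [0.5087 0.0443] [0.016  0.0086] 26.7
brass 14 [308.2 186.6] mean [ 0.5196 -0.0114  0.1685] rect [ 0.5193 -0.0106] [0.0184 0.0086] 18.9
endplate 63 [354.6 149.7] mean [0.7199 0.055  0.1821] rect [0.7205 0.0576] [0.0127 0.0652] 11.3
pos [0.4599 0.0604 0.4177] d [-0.0905 -0.0089  0.0777] spin 0.009 j7 0.01 t 2.2 w 0.0918
```

```bash
python3 - <<'E'
from h import *
w=cloud(dict(np.load("w1.npz")))
o=np.array([.5960,.0343]);y=.203;ex=np.array([np.cos(y),np.sin(y)]);ey=np.array([-np.sin(y),np.cos(y)])
m=np.isfinite(w[...,0])&(w[...,2]>.1)&(w[...,2]<.19)
q=w[m];s=np.c_[(q[:,:2]-o)@ex,(q[:,:2]-o)@ey,q[:,2]]
for a in np.arange(-.14,-.06,.01):
    k=s[abs(s[:,0]-a)<.005]
    k=k[abs(k[:,1])<.1]
    if len(k): print(a.round(2),"y hist",[(round(b,3),round(k[abs(k[:,1]-b)<.005][:,2].max(),3)) for b in np.arange(-.07,.08,.01) if (abs(k[:,1]-b)<.005).any()])
go(.5024,.0676,.26,.203);go(.5024,.0676,.1615,.203)
E
```

```text
-0.13 y hist [(np.float64(-0.02), np.float64(0.151)), (np.float64(0.01), np.float64(0.15)), (np.float64(0.02), np.float64(0.15))]
-0.12 y hist [(np.float64(-0.02), np.float64(0.151)), (np.float64(-0.01), np.float64(0.151)), (np.float64(0.01), np.float64(0.15)), (np.float64(0.02), np.float64(0.15))]
-0.11 y hist [(np.float64(-0.02), np.float64(0.15)), (np.float64(-0.01), np.float64(0.15)), (np.float64(0.01), np.float64(0.151)), (np.float64(0.02), np.float64(0.144))]
-0.1 y hist [(np.float64(-0.03), np.float64(0.161)), (np.float64(-0.02), np.float64(0.15)), (np.float64(-0.01), np.float64(0.151)), (np.float64(0.0), np.float64(0.15)), (np.float64(0.01), np.float64(0.151)), (np.float64(0.02), np.float64(0.161)), (np.float64(0.03), np.float64(0.16)), (np.float64(0.04), np.float64(0.17)), (np.float64(0.05), np.float64(0.171)), (np.float64(0.06), np.float64(0.171)), (np.float64(0.07), np.float64(0.17))]
-0.09 y hist [(np.float64(-0.06), np.float64(0.147)), (np.float64(-0.05), np.float64(0.162)), (np.float64(-0.04), np.float64(0.163)), (np.float64(-0.03), np.float64(0.171)), (np.float64(-0.02
[... 1143 characters left out ...]
)), (np.float64(0.02), np.float64(0.17)), (np.float64(0.03), np.float64(0.17)), (np.float64(0.04), np.float64(0.171)), (np.float64(0.05), np.float64(0.171)), (np.float64(0.06), np.float64(0.171)), (np.float64(0.07), np.float64(0.171))]
-0.06 y hist [(np.float64(-0.03), np.float64(0.15)), (np.float64(-0.02), np.float64(0.151)), (np.float64(-0.01), np.float64(0.151)), (np.float64(0.0), np.float64(0.15)), (np.float64(0.01), np.float64(0.151)), (np.float64(0.02), np.float64(0.151)), (np.float64(0.03), np.float64(0.151))]
pos [0.4599 0.0604 0.4177] d [-0.0018  0.0431  0.1577] spin 0.006 j7 0.01 t 2.2 w 0.0918
pos [0.4599 0.0604 0.4177] d [-0.0018  0.0431  0.2562] spin 0.006 j7 0.01 t 2.2 w 0.0918
```

Call:
jog_arm(moves=[[-0.002, 0.043, 0.06, 0.006], [-0.002, 0.043, 0.12, 0.006], [-0.002, 0.043, 0.18, 0.006], [-0.002, 0.043, 0.22, 0.006], [-0.002, 0.043, 0.245, 0.006], [-0.002, 0.043, 0.256, 0.006], [-0.002, 0.043, 0.256, 0.006], [-0.002, 0.043, 0.256, 0.006]], hand=0.05, newtons=15)

```text
clock: 3.2
position: [0.5033, 0.0673, 0.1628]
ee_rot: [1.984, 2.434, 0.003]
force: [0.8, -0.0, -0.0]
width: 0.543
gripper_force: 0.0
```

Call:
jog_arm(moves=[[0, 0, 0, 0], [0, 0, 0, 0], [0, 0, 0, 0], [0, 0, 0, 0]], hand=0.015, newtons=20)

```text
clock: 3.7
position: [0.5026, 0.0672, 0.162]
ee_rot: [1.985, 2.435, 0.001]
force: [-1.3, 0.9, 3.2]
width: 0.257
gripper_force: 20.0
```

Call:
jog_arm(moves=[[0.004, 0, -0.001, 0], [0.015, 0, -0.001, 0], [0.03, 0, -0.001, 0], [0.05, 0, -0.001, 0], [0.07, 0, -0.001, 0], [0.09, 0, -0.001, 0], [0.11, 0, -0.001, 0], [0.12, 0, -0.001, 0], [0.12, 0, -0.001, 0]])

```text
clock: 4.82
position: [0.478, 0.1856, 0.1626]
ee_rot: [-1.983, -2.437, 0.0]
force: [0.2, -0.3, -0.3]
width: 0.261
gripper_force: 20.0
```

```bash
python3 - <<'E'
from h import *
# mat rect
for n in("scene0","side0","w1"):
    im=dict(np.load(n+".npz"));w=cloud(im);hs=cv2.cvtColor(im["color"],cv2.COLOR_RGB2HSV).astype(int);H,S=hs[...,0],hs[...,1]
    m=(H>104)&(H<125)&(S>90)&(w[...,1]>.2)&(w[...,1]<.45)&(w[...,2]<.02)&(w[...,0]>.35)&(w[...,0]<.65)
    print(n,cv2.minAreaRect(w[m][:,:2].astype(np.float32)),np.median(w[m][:,2]))
    # objects around mat on table
    
go(.51,.385,.2,.203);go(.5,.385,.017,.203)
E
```

```text
scene0 ((0.5027297139167786, 0.34316301345825195), (0.13725949823856354, 0.15754124522209167), 78.09864044189453) 0.003937883274480631
side0 ((0.501034140586853, 0.346417099237442), (0.1423209309577942, 0.1549505889415741), 78.05906677246094) 0.0011207902852168963
w1 ((0.4954074025154114, 0.3250432014465332), (0.09851737320423126, 0.15644913911819458), 77.85899353027344) 0.0022362180748295014
pos [0.478  0.1856 0.1626] d [ 0.1887  0.0719 -0.0374] spin 0.002 j7 0.01 t 4.83 w 0.024
pos [0.478  0.1856 0.1626] d [0.1907 0.0622 0.1456] spin 0.002 j7 0.01 t 4.83 w 0.024
```

Call:
jog_arm(moves=[[0.05, 0.015, 0, 0], [0.1, 0.03, 0.02, 0], [0.15, 0.045, 0.04, 0], [0.1935, 0.0555, 0.06, 0], [0.1935, 0.0555, 0.09, 0], [0.1935, 0.0555, 0.115, 0], [0.1935, 0.0555, 0.135, 0], [0.1935, 0.0555, 0.141, 0], [0.1935, 0.0555, 0.1435, 0], [0.1935, 0.0555, 0.1435, 0], [0.1935, 0.0555, 0.1435, 0]])

```text
clock: 6.2
position: [0.4941, 0.3857, 0.02]
ee_rot: [1.985, 2.435, 0.002]
force: [-0.5, 0.8, -0.9]
width: 0.258
gripper_force: 20.0
```

Call:
jog_arm(moves=[[0, 0, 0, 0], [0, 0, 0, 0], [0, 0, 0, 0]], hand=0.045)

```text
clock: 6.58
position: [0.4938, 0.3855, 0.0194]
ee_rot: [1.985, 2.435, 0.0]
force: [0.6, 0.9, 0.4]
width: 0.486
gripper_force: 0.0
```

Call:
jog_arm(moves=[[0, 0, -0.05, 0], [0, 0, -0.11, 0], [0, 0, -0.17, 0], [0, 0, -0.23, 0], [0, 0, -0.25, 0], [0, 0, -0.25, 0]])

```text
clock: 7.32
position: [0.4944, 0.3858, 0.271]
ee_rot: [1.985, 2.435, 0.005]
force: [-0.4, 0.2, -0.8]
width: 0.493
gripper_force: 0.0
```

```bash
cat > m3.py <<'E'
from h import *
import sys
def heads(w,im):
    hs=cv2.cvtColor(im["color"],cv2.COLOR_RGB2HSV).astype(int);S,V=hs[...,1],hs[...,2]
    m=np.isfinite(w[...,0])&(w[...,2]>.105)&(w[...,2]<.155)&(w[...,1]<-.24)&(w[...,1]>-.36)&(w[...,0]>.35)&(w[...,0]<.65)
    return m
if __name__=="__main__":
  for n in("scene0","side0"):
    im=dict(np.load(n+".npz"));w=cloud(im);m=heads(w,im);q=w[m];
    for c in(.397,.456,.516,.577):
        k=q[abs(q[:,0]-c)<.02]; print(n,c,len(k),"mean",k.mean(0).round(4),"lo",np.percentile(k,3,axis=0).round(4),"hi",np.percentile(k,97,axis=0).round(4),"rect",[np.round(v,4) for v in cv2.minAreaRect(k[:,:2].astype(np.float32))])
E
python3 m3.py; python3 - <<'E'
from h import *
im=cam("side");save(im,"s2.png",(180,100,380,260),3);go(.47,-.36,.30,.05)
E
```

```text
scene0 0.397 90 mean [ 0.4001 -0.3085  0.1332] lo [ 0.3935 -0.3255  0.1137] hi [ 0.4063 -0.2919  0.1504] rect [array([ 0.4007, -0.3091]), array([0.0157, 0.0361]), np.float64(3.0882)]
scene0 0.456 103 mean [ 0.4596 -0.3046  0.1325] lo [ 0.4532 -0.3219  0.1107] hi [ 0.4654 -0.2879  0.1501] rect [array([ 0.457 , -0.3053]), array([0.0192, 0.0372]), np.float64(0.6728)]
scene0 0.516 106 mean [ 0.5195 -0.3022  0.1326] lo [ 0.5135 -0.3197  0.1127] hi [ 0.5236 -0.2849  0.1498] rect [array([ 0.5184, -0.3025]), array([0.0113, 0.0363]), np.float64(0.5398)]
scene0 0.577 111 mean [ 0.5798 -0.2996  0.1322] lo [ 0.5729 -0.3165  0.1102] hi [ 0.5838 -0.2827  0.1499] rect [array([ 0.5789, -0.3   ]), array([0.0144, 0.0364]), np.float64(2.7312)]
side0 0.397 254 mean [ 0.3947 -0.3123  0.1336] lo [ 0.3911 -0.327   0.1111] hi [ 0.402  -0.2927  0.1477] rect [array([ 0.3968, -0.3088]), array([0.0129, 0.0381]), np.float64(0.6771)]
side0 0.456 255 mean [ 0.4544 -0.308   0.1324] lo [ 0.451  -0.3233  0.1104] hi [ 0.4617 -0.2884  0.1476] rect [array([ 0.4565, -0.3051]), array([0.0121, 0.0376]), np.float64(4.7429)]
side0 0.516 250 mean [ 0.5143 -0.3055  0.1319] lo [ 0.5109 -0.3207  0.1097] hi [ 0.5212 -0.2863  0.1477] rect [array([ 0.5158, -0.3028]), array([0.0126, 0.0371]), np.float64(0.7765)]
side0 0.577 245 mean [ 0.574  -0.303   0.1314] lo [ 0.5705 -0.3188  0.1107] hi [ 0.5813 -0.2842  0.1474] rect [array([ 0.5766, -0.3011]), array([0.0136, 0.0375]), np.float64(5.018)]
pos [0.4936 0.3855 0.2692] d [-0.7254 -0.1734 -0.0313] spin 0.153 j7 -0.29 t 7.38 w 0.0453
```

View pics/s2.png

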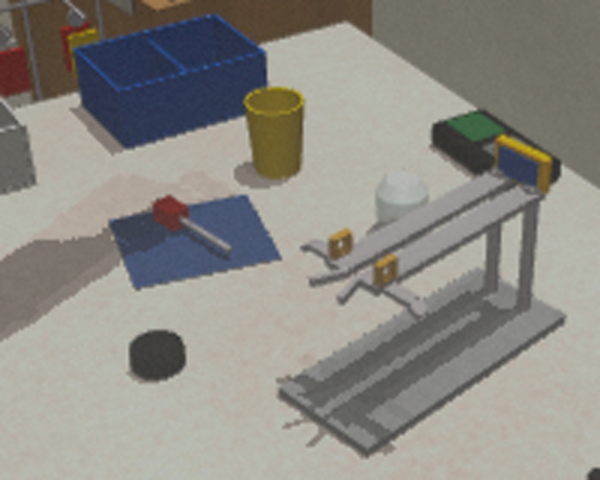

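The picture shows the pin lying on the mat (handle at (172,212), rod tip at (228,250)) and the eyelets empty. Next I take a wrist view over the rack.

Call:
jog_arm(moves=[[-0.705, -0.149, -0.031, 0.153], [-0.705, -0.149, -0.031, 0.153], [-0.705, -0.149, -0.031, 0.153], [-0.705, -0.149, -0.031, 0.153], [-0.705, -0.149, -0.031, 0.153], [-0.705, -0.149, -0.031, 0.153], [-0.705, -0.149, -0.031, 0.153], [-0.705, -0.149, -0.031, 0.153], [-0.705, -0.149, -0.031, 0.153], [-0.705, -0.149, -0.031, 0.153], [-0.705, -0.149, -0.031, 0.153], [-0.705, -0.149, -0.031, 0.153], [-0.705, -0.149, -0.031, 0.153], [-0.705, -0.149, -0.031, 0.153], [-0.705, -0.149, -0.031, 0.153], [-0.705, -0.149, -0.031, 0.153]])

```text
clock: 9.38
position: [0.4903, -0.3339, 0.3001]
ee_rot: [-2.163, -2.278, -0.001]
force: [-0.7, 0.2, -0.1]
width: 0.49
gripper_force: 0.0
```

```bash
python3 - <<'E'
from h import *
from m3 import heads
im=cam("wrist");save(im,"w3.png");np.savez("w3.npz",**im);w=cloud(im);m=heads(w,im)&(w[...,2]>.135);q=w[m]
for c in(.397,.456,.516,.577):
    k=q[abs(q[:,0]-c)<.02]
    if len(k)>10: print(c,len(k),"mean",k.mean(0).round(4),"rect",[np.round(v,4) for v in cv2.minAreaRect(k[:,:2].astype(np.float32))],np.percentile(k,[3,97],axis=0).round(4).tolist())
s=arm.observe();print(s["joints"].round(2))
go(.578,-.3005,.127,.047)
E
```

```text
0.397 474 mean [ 0.3985 -0.3083  0.1454] rect [array([ 0.3974, -0.3089]), array([0.0112, 0.0357]), np.float64(1.8067)] [[0.3927, -0.3253, 0.1364], [0.4028, -0.2918, 0.1481]]
0.456 414 mean [ 0.4575 -0.3045  0.1462] rect [array([ 0.4573, -0.3052]), array([0.0106, 0.0363]), np.float64(1.6629)] [[0.4521, -0.3218, 0.137], [0.4625, -0.2878, 0.1482]]
0.516 390 mean [ 0.5163 -0.302   0.1466] rect [array([ 0.5166, -0.3024]), array([0.0105, 0.0353]), np.float64(2.3235)] [[0.5114, -0.3188, 0.1407], [0.5215, -0.2856, 0.1485]]
0.577 469 mean [ 0.5753 -0.3     0.1456] rect [array([ 0.5763, -0.3005]), array([0.0106, 0.0357]), np.float64(1.9578)] [[0.5711, -0.317, 0.1366], [0.5811, -0.2835, 0.1484]]
[-0.08  0.42  0.87  1.61 -0.33  1.27  0.9 ]
pos [ 0.4902 -0.3341  0.3002] d [0.029  0.0893 0.1733] spin 0.005 j7 0.9 t 9.43 w 0.045
```

View pics/w3.png

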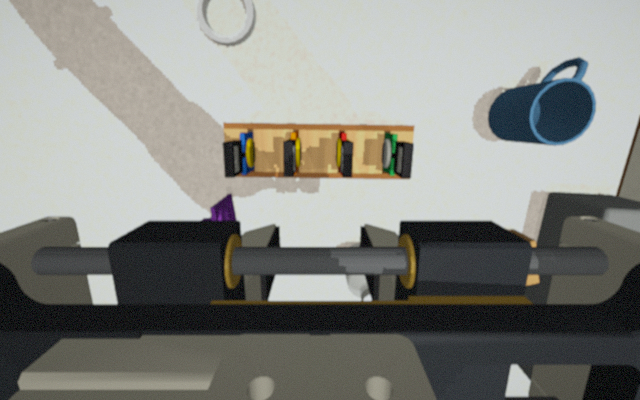

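Call:
jog_arm(moves=[[0.029, 0.0877, 0.02, 0.005], [0.029, 0.0877, 0.06, 0.005], [0.029, 0.0877, 0.09, 0.005], [0.029, 0.0877, 0.13, 0.005], [0.029, 0.0877, 0.16, 0.005], [0.029, 0.0877, 0.172, 0.005], [0.029, 0.0877, 0.172, 0.005], [0.029, 0.0877, 0.172, 0.005]], hand=0.04)

```text
clock: 10.42
position: [0.5767, -0.3023, 0.1297]
ee_rot: [2.169, 2.269, 0.001]
force: [0.4, -0.7, -0.1]
width: 0.439
gripper_force: 0.0
```

```bash
python3 - <<'E'
from h import *
go(.5764,-.3005,.128,.045)
go(.4344,.0010,.28,.203)
go(.4344,.0010,.172,.203)
E
```

```text
pos [ 0.5767 -0.3023  0.1297] d [ 0.0018 -0.0002  0.0017] spin 0.0 j7 0.9 t 10.43 w 0.0403
pos [ 0.5767 -0.3023  0.1297] d [ 0.3093 -0.1282 -0.1509] spin -0.158 j7 0.9 t 10.43 w 0.0403
pos [ 0.5767 -0.3023  0.1297] d [ 0.3094 -0.1284 -0.0429] spin -0.158 j7 0.9 t 10.43 w 0.0403
```

Call:
jog_arm(moves=[[0.001, 0, 0.001, 0], [0.001, 0, 0.001, 0], [0.001, 0, 0.001, 0], [0.001, 0, 0.001, 0], [0.001, 0, -0.01, 0], [0.001, 0, -0.04, 0], [0.001, 0, -0.08, 0], [0.001, 0, -0.12, 0], [0.001, 0, -0.15, 0], [0.001, 0, -0.15, 0]], hand=0.0, newtons=20)

```text
clock: 11.68
position: [0.5765, -0.302, 0.2814]
ee_rot: [2.169, 2.267, 0.002]
force: [0.6, 0.4, -1.8]
width: 0.111
gripper_force: 20.0
```

```bash
python3 - <<'E'
from h import *
go(.4344,.0010,.28,.203)
go(.4344,.0010,.173,.203)
im=cam("side");save(im,"s3.png",(280,180,480,340),3)
E
```

```text
pos [ 0.5765 -0.302   0.2814] d [ 3.090e-01 -1.285e-01  2.000e-04] spin -0.159 j7 0.81 t 11.68 w 0.0102
pos [ 0.5765 -0.302   0.2814] d [ 0.3093 -0.1289  0.1072] spin -0.159 j7 0.81 t 11.68 w 0.0102
```

View pics/s3.png

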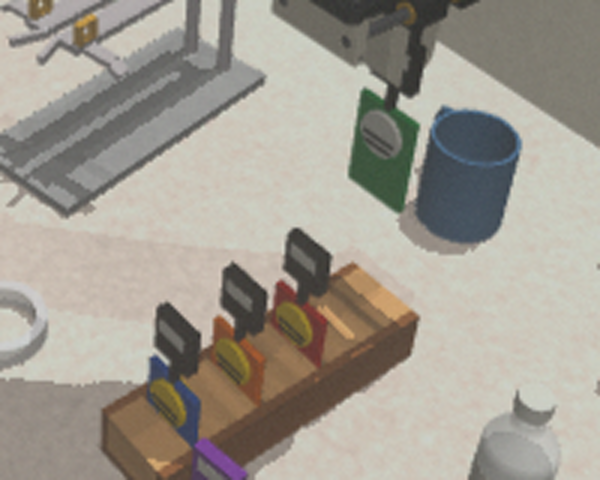

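The picture shows the green tag hanging straight in the gripper at (382,150) above its emptied slot.

Call:
jog_arm(moves=[[0.05, -0.021, 0, -0.03], [0.1, -0.042, 0, -0.06], [0.15, -0.063, 0, -0.09], [0.2, -0.084, 0, -0.12], [0.25, -0.105, 0, -0.159], [0.3, -0.125, 0, -0.159], [0.309, -0.129, 0, -0.159], [0.309, -0.129, 0.03, -0.159], [0.309, -0.129, 0.07, -0.159], [0.309, -0.129, 0.1, -0.159], [0.309, -0.129, 0.107, -0.159], [0.309, -0.129, 0.107, -0.159], [0.309, -0.129, 0.107, -0.159], [0.309, -0.129, 0.107, -0.159]])

```text
clock: 13.48
position: [0.4338, 0.0022, 0.172]
ee_rot: [1.983, 2.436, 0.003]
force: [-0.7, -0.9, -1.1]
width: 0.107
gripper_force: 20.0
```

```bash
cat >> h.py <<'E'
O=np.array([.5960,.0343]);YS=.203
def sw(sx,sy=0): 
    return O+sx*np.array([np.cos(YS),np.sin(YS)])+sy*np.array([-np.sin(YS),np.cos(YS)])
E
python3 - <<'E'
from h import *
go(.4344,.0010,.173,.203)
for x in(-.165,.08):go(*sw(x),.173,.203)
im=cam("wrist");save(im,"w4.png");np.savez("w4.npz",**im)
import m2
m2.stand("w4.npz")
E
```

```text
pos [0.4338 0.0022 0.172 ] d [-0.0013  0.0004 -0.001 ] spin 0.001 j7 0.36 t 13.47 w 0.0098
pos [0.4338 0.0022 0.172 ] d [-0.0012  0.0004 -0.001 ] spin 0.001 j7 0.36 t 13.47 w 0.0098
pos [0.4338 0.0022 0.172 ] d [-0.0015  0.2454 -0.0005] spin 0.001 j7 0.36 t 13.47 w 0.0098
w4.npz rail z 0.1492 7070
right edge slope 0.878 y@.6 0.0338 res 0.0121
left edge slope 0.1399 y@.6 0.0649 res 0.0033
brass 719 [471.6 200.4] mean [0.5058 0.0443 0.1681] rect [0.5073 0.0443] [0.0217 0.0077] 11.3
brass 271 [345.1 261.8] mean [0.4342 0.0326 0.245 ] rect [0.4346 0.0307] [0.0012 0.0163] 12.3
brass 275 [294.  261.5] mean [0.4209 0.0298 0.2448] rect [0.4213 0.0274] [0.0013 0.0178] 11.2
brass 2113 [363.4 299.8] mean [0.4505 0.0184 0.2357] rect [0.4576 0.0106] [0.1433 0.0499] 0.1
```

View pics/w4.png

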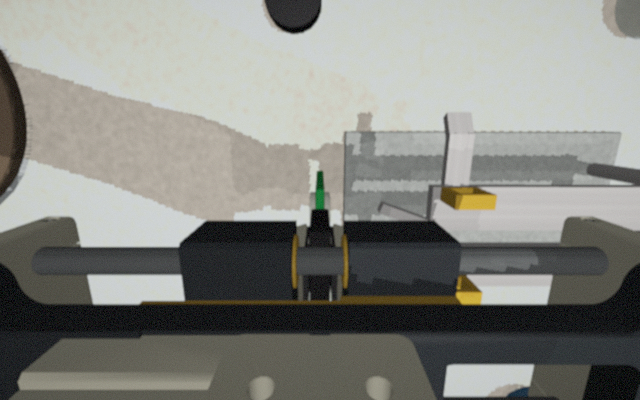

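The wrist view shows the green tag at (320,205) in front of the lead-ins and the left eyelet at (470,200). That matches my stand pose to within 0.5 mm, so I slide the tag in.

Call:
jog_arm(moves=[[-0.002, 0.01, -0.001, 0], [-0.002, 0.03, -0.001, 0], [-0.002, 0.05, -0.001, 0], [-0.002, 0.07, -0.001, 0], [-0.002, 0.09, -0.001, 0], [-0.002, 0.105, -0.001, 0], [-0.002, 0.105, -0.001, 0]])

```text
clock: 14.4
position: [0.5374, 0.0215, 0.1721]
ee_rot: [1.983, 2.436, -0.0]
force: [-0.1, -1.5, -0.5]
width: 0.109
gripper_force: 20.0
```

```bash
python3 - <<'E'
from h import *
go(*sw(-.06),.173,.203);go(*sw(.08),.170,.203);s=arm.observe();print(s["force"],s["ft_torque"])
E
```

```text
pos [0.5374 0.0215 0.1721] d [ 0.0007 -0.     -0.0009] spin 0.001 j7 0.44 t 14.4 w 0.01
pos [0.5374 0.0215 0.1721] d [0.0005 0.14   0.0022] spin 0.001 j7 0.44 t 14.4 w 0.01
[-0.05857735 -1.48529201 -0.47153842] [-0.11283096  0.08570362  0.01126271]
```

Call:
jog_arm(moves=[[0, 0.02, 0, 0], [0, 0.04, 0, 0], [0, 0.06, 0, 0], [0, 0.08, 0, 0], [0, 0.1, 0, 0], [0, 0.12, 0, 0], [0, 0.135, 0, 0], [0, 0.14, 0, 0], [0, 0.14, 0.001, 0], [0, 0.14, 0.002, 0], [0, 0.14, 0.003, 0], [0, 0.14, 0.003, 0]])

```text
clock: 15.9
position: [0.6732, 0.0497, 0.1692]
ee_rot: [-1.984, -2.436, 0.0]
force: [-0.2, 0.0, 0.2]
width: 0.105
gripper_force: 20.0
```

Call:
jog_arm(moves=[[0, 0, 0, 0], [0, 0, 0, 0], [0, 0, -0.01, 0], [0, 0, -0.04, 0], [0, 0, -0.07, 0], [0, 0, -0.11, 0], [0, 0, -0.11, 0]], hand=0.025)

```text
clock: 16.77
position: [0.6752, 0.049, 0.2836]
ee_rot: [1.981, 2.432, 0.007]
force: [0.1, 0.2, -0.1]
width: 0.272
gripper_force: 0.0
```

```bash
python3 - <<'E'
from h import *
im=cam("scene");save(im,"s4.png",(290,150,390,225),6)
go(.5166,-.3025,.28,.045);go(.5166,-.3025,.128,.045)
E
```

```text
pos [0.6743 0.0494 0.2814] d [-0.3127 -0.2257  0.0007] spin 0.159 j7 0.38 t 16.82 w 0.0248
pos [0.6743 0.0494 0.2814] d [-0.3126 -0.2262  0.1527] spin 0.159 j7 0.38 t 16.82 w 0.0248
```

View pics/s4.png

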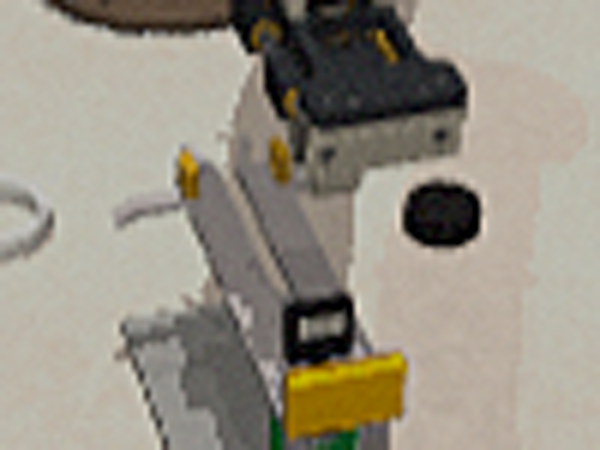

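The green tag hangs near the end plate, with its head at (320,325). Red is next.

Call:
jog_arm(moves=[[-0.05, -0.036, 0, 0.03], [-0.1, -0.072, 0, 0.06], [-0.15, -0.108, 0, 0.09], [-0.2, -0.144, 0, 0.12], [-0.25, -0.18, 0, 0.159], [-0.3, -0.215, 0, 0.159], [-0.3126, -0.226, 0.02, 0.159], [-0.3126, -0.226, 0.07, 0.159], [-0.3126, -0.226, 0.11, 0.159], [-0.3126, -0.226, 0.14, 0.159], [-0.3126, -0.226, 0.1527, 0.159], [-0.3126, -0.226, 0.1527, 0.159], [-0.3126, -0.226, 0.1527, 0.159], [-0.3126, -0.226, 0.1527, 0.159]], hand=0.04)

```text
clock: 18.58
position: [0.5161, -0.3025, 0.1276]
ee_rot: [2.17, 2.27, 0.001]
force: [-0.5, 0.3, 0.1]
width: 0.438
gripper_force: 0.0
```

Call:
jog_arm(moves=[[0, 0, 0.001, 0], [0, 0, 0.001, 0], [0, 0, 0.001, 0], [0, 0, 0.001, 0], [0, 0, -0.01, 0], [0, 0, -0.04, 0], [0, 0, -0.08, 0], [0, 0, -0.12, 0], [0, 0, -0.15, 0], [0, 0, -0.15, 0], [0, 0, -0.15, 0]], hand=0.0)

```text
clock: 19.95
position: [0.5151, -0.3019, 0.2762]
ee_rot: [-2.171, -2.27, -0.0]
force: [0.4, 0.1, -1.2]
width: 0.107
gripper_force: 20.0
```

```bash
cat >> h.py <<'E'
def held():
    "head and tag position relative to TCP, from side depth"
    s=arm.observe();p=s["position"]
    im=cam("side");w=cloud(im);hs=cv2.cvtColor(im["color"],cv2.COLOR_RGB2HSV).astype(int)
    m=np.isfinite(w[...,0])&(np.hypot(w[...,0]-p[0],w[...,1]-p[1])<.045)&(w[...,2]<p[2]-.03)&(w[...,2]>p[2]-.16)&(hs[...,1]>100)
    q=w[m];print("plate n",len(q),"lo",(np.percentile(q,2,axis=0)-p).round(4),"hi",(np.percentile(q,98,axis=0)-p).round(4))
E
python3 - <<'E'
from h import *
held()
go(*sw(-.165),.28,.203);go(*sw(-.165),.173,.203)
E
```

```text
plate n 541 lo [-0.0077 -0.0254 -0.1116] hi [ 0.003   0.0209 -0.0367]
pos [ 0.515  -0.3017  0.2757] d [ 0.3061 -0.0669 -0.0039] spin -0.158 j7 0.83 t 20.0 w 0.0098
pos [ 0.515  -0.3017  0.2757] d [ 0.306  -0.0668  0.1031] spin -0.158 j7 0.83 t 20.0 w 0.0098
```

Call:
jog_arm(moves=[[0.05, -0.011, 0, -0.03], [0.1, -0.022, 0, -0.06], [0.15, -0.033, 0, -0.09], [0.2, -0.044, 0, -0.12], [0.25, -0.055, 0, -0.158], [0.3, -0.066, 0, -0.158], [0.306, -0.067, 0, -0.158], [0.306, -0.067, 0.03, -0.158], [0.306, -0.067, 0.07, -0.158], [0.306, -0.067, 0.098, -0.158], [0.306, -0.067, 0.104, -0.158], [0.306, -0.067, 0.104, -0.158], [0.306, -0.067, 0.104, -0.158], [0.306, -0.067, 0.104, -0.158]])

```text
clock: 21.75
position: [0.4354, 0.0006, 0.1733]
ee_rot: [1.984, 2.435, 0.002]
force: [1.2, 0.3, 0.1]
width: 0.112
gripper_force: 20.0
```

```bash
python3 - <<'E'
from h import *
held()
go(*sw(-.06),.1715,.203);go(*sw(.036),.1715,.203)
E
```

```text
plate n 308 lo [-0.0084 -0.0261 -0.1125] hi [ 0.0066  0.0191 -0.0361]
pos [0.4353 0.0006 0.1732] d [0.0006 0.1042 0.0018] spin 0.0 j7 0.33 t 21.8 w 0.0096
pos [0.4353 0.0006 0.1732] d [0.0006 0.2002 0.002 ] spin 0.0 j7 0.33 t 21.8 w 0.0096
```

Call:
jog_arm(moves=[[0.001, 0.02, 0.001, 0], [0.001, 0.04, 0.001, 0], [0.001, 0.06, 0.001, 0], [0.001, 0.08, 0.001, 0], [0.001, 0.1, 0.001, 0], [0.001, 0.12, 0.001, 0], [0.001, 0.14, 0.001, 0], [0.001, 0.16, 0.001, 0], [0.001, 0.18, 0.001, 0], [0.001, 0.195, 0.001, 0], [0.001, 0.2, 0.002, 0], [0.001, 0.2, 0.004, 0], [0.001, 0.2, 0.005, 0], [0.001, 0.2, 0.006, 0], [0.001, 0.2, 0.006, 0]])

```text
clock: 23.68
position: [0.6303, 0.0418, 0.1666]
ee_rot: [-1.985, -2.435, -0.0]
force: [-0.9, -0.1, -0.1]
width: 0.106
gripper_force: 20.0
```

Call:
jog_arm(moves=[[0, 0, 0, 0], [0, 0, 0, 0], [0, 0, -0.01, 0], [0, 0, -0.04, 0], [0, 0, -0.07, 0], [0, 0, -0.11, 0], [0, 0, -0.11, 0]], hand=0.025)

```text
clock: 24.55
position: [0.6323, 0.0412, 0.2805]
ee_rot: [1.983, 2.431, 0.007]
force: [1.0, -0.4, -0.6]
width: 0.274
gripper_force: 0.0
```

```bash
python3 - <<'E'
from h import *
im=cam("scene");save(im,"s5.png",(290,150,390,225),6)
w=cloud(im);m=np.isfinite(w[...,0])&(w[...,2]>.155)&(w[...,2]<.2)&(abs(w[...,1]-.04)<.06)&(w[...,0]>.54)&(w[...,0]<.715)
q=w[m];n,l,st,ce=cv2.connectedComponentsWithStats(m.astype(np.uint8))
for j in range(1,n):
    if st[j,4]>10:
        a=w[l==j];print("head stand x",((a[:,:2]-O)@np.array([np.cos(YS),np.sin(YS)])).mean().round(3),"zmax",a[:,2].max().round(3))
go(.4573,-.3052,.28,.045);go(.4573,-.3052,.128,.045)
E
```

```text
head stand x 0.061 zmax 0.191
pos [0.6313 0.0416 0.2785] d [-0.3046 -0.2403 -0.0023] spin 0.158 j7 0.35 t 24.6 w 0.0252
pos [0.6313 0.0416 0.2785] d [-0.3046 -0.2408  0.1497] spin 0.158 j7 0.35 t 24.6 w 0.0252
```

Call:
jog_arm(moves=[[-0.05, -0.04, 0, 0.03], [-0.1, -0.08, 0, 0.06], [-0.15, -0.119, 0, 0.09], [-0.2, -0.158, 0, 0.12], [-0.25, -0.198, 0, 0.158], [-0.3, -0.237, 0, 0.158], [-0.3046, -0.2408, 0.02, 0.158], [-0.3046, -0.2408, 0.07, 0.158], [-0.3046, -0.2408, 0.11, 0.158], [-0.3046, -0.2408, 0.14, 0.158], [-0.3046, -0.2408, 0.15, 0.158], [-0.3046, -0.2408, 0.15, 0.158], [-0.3046, -0.2408, 0.15, 0.158], [-0.3046, -0.2408, 0.15, 0.158]], hand=0.04)

```text
clock: 26.35
position: [0.4566, -0.3054, 0.1275]
ee_rot: [2.17, 2.27, 0.001]
force: [0.2, 0.4, 0.5]
width: 0.437
gripper_force: 0.0
```

Call:
jog_arm(moves=[[0, 0, 0, 0], [0, 0, 0, 0], [0, 0, 0, 0], [0, 0, 0, 0], [0, 0, -0.01, 0], [0, 0, -0.04, 0], [0, 0, -0.08, 0], [0, 0, -0.12, 0], [0, 0, -0.15, 0], [0, 0, -0.15, 0], [0, 0, -0.15, 0]], hand=0.0)

```text
clock: 27.72
position: [0.4557, -0.3047, 0.2762]
ee_rot: [-2.17, -2.27, -0.0]
force: [-0.8, -0.0, -0.4]
width: 0.11
gripper_force: 20.0
```

```bash
python3 - <<'E'
from h import *
held()
go(*sw(-.165),.28,.203);go(*sw(-.165),.172,.203)
E
```

```text
plate n 568 lo [-0.0075 -0.0251 -0.1133] hi [ 0.0029  0.0222 -0.0374]
pos [ 0.4556 -0.3046  0.2757] d [ 0.3063 -0.0074 -0.004 ] spin -0.158 j7 0.84 t 27.77 w 0.01
pos [ 0.4556 -0.3046  0.2757] d [ 0.3062 -0.0073  0.104 ] spin -0.158 j7 0.84 t 27.77 w 0.01
```

Call:
jog_arm(moves=[[0.05, -0.001, 0, -0.03], [0.1, -0.002, 0, -0.06], [0.15, -0.003, 0, -0.09], [0.2, -0.005, 0, -0.12], [0.25, -0.006, 0, -0.158], [0.3, -0.007, 0, -0.158], [0.306, -0.007, 0, -0.158], [0.306, -0.007, 0.03, -0.158], [0.306, -0.007, 0.07, -0.158], [0.306, -0.007, 0.098, -0.158], [0.306, -0.007, 0.104, -0.158], [0.306, -0.007, 0.104, -0.158], [0.306, -0.007, 0.104, -0.158], [0.306, -0.007, 0.104, -0.158]])

```text
clock: 29.52
position: [0.4359, 0.0004, 0.1733]
ee_rot: [1.984, 2.435, 0.002]
force: [0.2, 0.6, -0.2]
width: 0.107
gripper_force: 20.0
```

```bash
python3 - <<'E'
from h import *
go(*sw(-.06),.1715,.203);go(*sw(-.008),.1715,.203)
E
```

```text
pos [4.359e-01 4.000e-04 1.733e-01] d [0.0009 0.1037 0.002 ] spin 0.0 j7 0.31 t 29.52 w 0.0099
pos [4.359e-01 4.000e-04 1.733e-01] d [0.0009 0.1557 0.0021] spin 0.0 j7 0.31 t 29.52 w 0.0099
```

Call:
jog_arm(moves=[[0.001, 0.02, 0.001, 0], [0.001, 0.04, 0.001, 0], [0.001, 0.06, 0.001, 0], [0.001, 0.08, 0.001, 0], [0.001, 0.1, 0.001, 0], [0.001, 0.12, 0.001, 0], [0.001, 0.14, 0.001, 0], [0.001, 0.152, 0.001, 0], [0.001, 0.156, 0.001, 0], [0.001, 0.156, 0.003, 0], [0.001, 0.156, 0.004, 0], [0.001, 0.156, 0.005, 0], [0.001, 0.156, 0.006, 0], [0.001, 0.156, 0.006, 0]])

```text
clock: 31.28
position: [0.5878, 0.0327, 0.1666]
ee_rot: [-1.985, -2.435, -0.0]
force: [-1.6, 0.5, -0.1]
width: 0.112
gripper_force: 20.0
```

Call:
jog_arm(moves=[[0, 0, 0, 0], [0, 0, 0, 0], [0, 0, -0.01, 0], [0, 0, -0.04, 0], [0, 0, -0.07, 0], [0, 0, -0.11, 0], [0, 0, -0.11, 0]], hand=0.025)

```text
clock: 32.15
position: [0.5897, 0.0323, 0.2803]
ee_rot: [1.983, 2.432, 0.007]
force: [-1.3, 0.0, -0.4]
width: 0.272
gripper_force: 0.0
```

```bash
python3 - <<'E'
from h import *
go(.3975,-.309,.28,.045);go(.3975,-.309,.128,.045)
E
```

```text
pos [0.5897 0.0323 0.2803] d [-0.2956 -0.2569 -0.0012] spin 0.158 j7 0.31 t 32.15 w 0.025
pos [0.5897 0.0323 0.2803] d [-0.2956 -0.2579  0.1508] spin 0.158 j7 0.31 t 32.15 w 0.025
```

Call:
jog_arm(moves=[[-0.05, -0.043, 0, 0.03], [-0.1, -0.087, 0, 0.06], [-0.15, -0.13, 0, 0.09], [-0.2, -0.174, 0, 0.12], [-0.25, -0.217, 0, 0.158], [-0.29, -0.252, 0, 0.158], [-0.2955, -0.257, 0.02, 0.158], [-0.2955, -0.257, 0.07, 0.158], [-0.2955, -0.257, 0.11, 0.158], [-0.2955, -0.257, 0.14, 0.158], [-0.2955, -0.257, 0.149, 0.158], [-0.2955, -0.257, 0.149, 0.158], [-0.2955, -0.257, 0.149, 0.158], [-0.2955, -0.257, 0.149, 0.158]], hand=0.04)

```text
clock: 33.9
position: [0.3963, -0.3088, 0.1285]
ee_rot: [2.17, 2.27, 0.001]
force: [-0.6, 0.6, 0.2]
width: 0.433
gripper_force: 0.0
```

Call:
jog_arm(moves=[[0, 0, 0, 0], [0, 0, 0, 0], [0, 0, 0, 0], [0, 0, 0, 0], [0, 0, -0.01, 0], [0, 0, -0.04, 0], [0, 0, -0.08, 0], [0, 0, -0.12, 0], [0, 0, -0.15, 0], [0, 0, -0.15, 0], [0, 0, -0.15, 0]], hand=0.0)

```text
clock: 35.28
position: [0.3953, -0.3082, 0.2772]
ee_rot: [-2.17, -2.27, -0.0]
force: [0.2, 1.1, -0.6]
width: 0.107
gripper_force: 20.0
```

```bash
python3 - <<'E'
from h import *
held()
go(*sw(-.165),.28,.203);go(*sw(-.165),.172,.203)
E
```

```text
plate n 149 lo [-0.0074 -0.0221 -0.0765] hi [ 0.0028  0.0167 -0.038 ]
pos [ 0.3952 -0.3081  0.2768] d [ 0.307  0.053 -0.003] spin -0.158 j7 0.85 t 35.33 w 0.0099
pos [ 0.3952 -0.3081  0.2768] d [0.3069 0.0532 0.105 ] spin -0.158 j7 0.85 t 35.33 w 0.0099
```

Call:
jog_arm(moves=[[0.05, 0.008, 0, -0.03], [0.1, 0.017, 0, -0.06], [0.15, 0.026, 0, -0.09], [0.2, 0.035, 0, -0.12], [0.25, 0.043, 0, -0.158], [0.3, 0.052, 0, -0.158], [0.307, 0.053, 0, -0.158], [0.307, 0.053, 0.03, -0.158], [0.307, 0.053, 0.07, -0.158], [0.307, 0.053, 0.098, -0.158], [0.307, 0.053, 0.104, -0.158], [0.307, 0.053, 0.104, -0.158], [0.307, 0.053, 0.104, -0.158], [0.307, 0.053, 0.104, -0.158]])

```text
clock: 37.08
position: [0.4354, 0.0006, 0.1743]
ee_rot: [1.984, 2.434, 0.002]
force: [-0.6, 0.3, -0.6]
width: 0.109
gripper_force: 20.0
```

```bash
python3 - <<'E'
from h import *
im=cam("side");save(im,"s6.png",(200,110,400,260),4)
go(*sw(-.052),.1715,.203)
E
```

```text
pos [0.4354 0.0006 0.1742] d [0.0006 0.1121 0.0029] spin 0.0 j7 0.29 t 37.12 w 0.0098
```

View pics/s6.png

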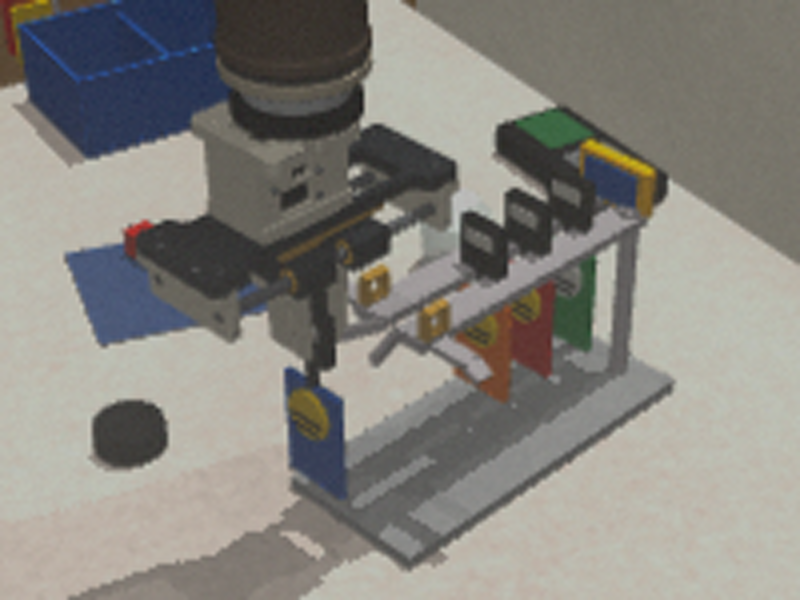

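Three tags hang well (heads near (485,245), (528,222), (572,200)), the blue one is held in front (315,430), and the pin handle is still on the mat (137,238).

Call:
jog_arm(moves=[[0.001, 0.02, 0.002, 0], [0.001, 0.04, 0.002, 0], [0.001, 0.06, 0.002, 0], [0.001, 0.08, 0.002, 0], [0.001, 0.1, 0.002, 0], [0.001, 0.11, 0.002, 0], [0.001, 0.112, 0.002, 0], [0.001, 0.112, 0.003, 0], [0.001, 0.112, 0.005, 0], [0.001, 0.112, 0.006, 0], [0.001, 0.112, 0.007, 0], [0.001, 0.112, 0.007, 0]])

```text
clock: 38.62
position: [0.5439, 0.0241, 0.1675]
ee_rot: [-1.985, -2.434, -0.001]
force: [-5.3, -0.5, 13.1]
width: 0.106
gripper_force: 20.0
```

Call:
jog_arm(moves=[[0, 0, 0, 0], [0, 0, 0, 0], [0, 0, -0.01, 0], [0, 0, -0.04, 0], [0, 0, -0.07, 0], [0, 0, -0.11, 0], [0, 0, -0.16, 0], [0, 0, -0.16, 0], [0, 0, -0.16, 0], [0, 0, -0.16, 0]], hand=0.025)

```text
clock: 39.88
position: [0.5437, 0.0241, 0.3254]
ee_rot: [-1.984, -2.434, 0.003]
force: [-1.4, 0.6, -0.5]
width: 0.272
gripper_force: 0.0
```

```bash
cat > pin.py <<'E'
from h import *
def pin(n,zmin=.018):
    im=cam(n);w=cloud(im);hs=cv2.cvtColor(im["color"],cv2.COLOR_RGB2HSV).astype(int);H,S,V=hs[...,0],hs[...,1],hs[...,2]
    b=np.isfinite(w[...,0])&(w[...,0]>.35)&(w[...,0]<.65)&(w[...,1]>.15)&(w[...,1]<.5)&(w[...,2]<.07)
    red=b&((H<6)|(H>174))&(S>150)&(V>60)
    q=w[red]; t=q[q[:,2]>zmin]
    r=cv2.minAreaRect(t[:,:2].astype(np.float32))
    print(n,"handle",red.sum(),np.argwhere(red).mean(0).round(0),"top mean",t.mean(0).round(4),"zmax",q[:,2].max().round(4),"rect",np.round(r[0],4),np.round(r[1],4),round(r[2],1))
    rod=b&(S<70)&(w[...,2]>.009)&(np.hypot(w[...,0]-r[0][0],w[...,1]-r[0][1])<.12)&(np.hypot(w[...,0]-r[0][0],w[...,1]-r[0][1])>.025)
    a=w[rod]
    if len(a)>5:
        d=a[:,:2].mean(0)-np.array(r[0]);print("rod",len(a),"mean",a.mean(0).round(4),"dir from handle deg",np.degrees(np.arctan2(d[1],d[0])).round(1))
    return im
E
python3 - <<'E'
from pin import *
pin("scene");pin("side")
go(.4935,.37,.25,.203)
E
```

```text
scene handle 72 [201. 424.] top mean [0.4985 0.3843 0.0261] zmax 0.0317 rect [0.4964 0.3852] [0.0222 0.0364] 6.7
rod 38 mean [0.5083 0.3208 0.018 ] dir from handle deg -79.5
side handle 36 [168. 236.] top mean [0.4936 0.3829 0.0253] zmax 0.0277 rect [0.4932 0.3832] [0.0202 0.035 ] 9.7
rod 42 mean [0.5057 0.3187 0.0158] dir from handle deg -79.0
pos [0.5439 0.0241 0.3256] d [0.3489 0.0205 0.0755] spin -0.0 j7 0.24 t 39.98 w 0.0247
```

Call:
jog_arm(moves=[[0.06, 0.004, 0, 0], [0.12, 0.008, 0, 0], [0.18, 0.012, 0.02, 0], [0.24, 0.016, 0.04, 0], [0.3, 0.02, 0.06, 0], [0.35, 0.0235, 0.0755, 0], [0.3636, 0.0235, 0.0755, 0], [0.3636, 0.0235, 0.0755, 0], [0.3636, 0.0235, 0.0755, 0], [0.3636, 0.0235, 0.0755, 0], [0.3636, 0.0235, 0.0755, 0]], hand=0.045)

```text
clock: 41.35
position: [0.4947, 0.384, 0.2515]
ee_rot: [1.987, 2.433, 0.001]
force: [0.5, -0.2, 1.2]
width: 0.49
gripper_force: 0.0
```

```bash
python3 - <<'E'
from pin import *
im=pin("wrist",.022);save(im,"w7.png");pin("side")
im=cam("side");save(im,"s7.png",(200,110,400,260),4)
go(.4938,.3853,.0185,.203)
E
```

```text
wrist handle 482 [174. 319.] top mean [0.4936 0.387  0.0261] zmax 0.028 rect [0.4939 0.3865] [0.0204 0.0347] 11.2
rod 323 mean [0.5069 0.3256 0.0172] dir from handle deg -77.9
side handle 7 [168. 237.] top mean [0.4958 0.3849 0.024 ] zmax 0.026 rect [0.4953 0.3865] [0.0268 0.0098] 64.4
rod 44 mean [0.5056 0.3204 0.0156] dir from handle deg -81.1
pos [0.4943 0.3847 0.2513] d [ 0.0007 -0.0004  0.2328] spin -0.001 j7 -0.33 t 41.5 w 0.0455
```

View pics/s7.png

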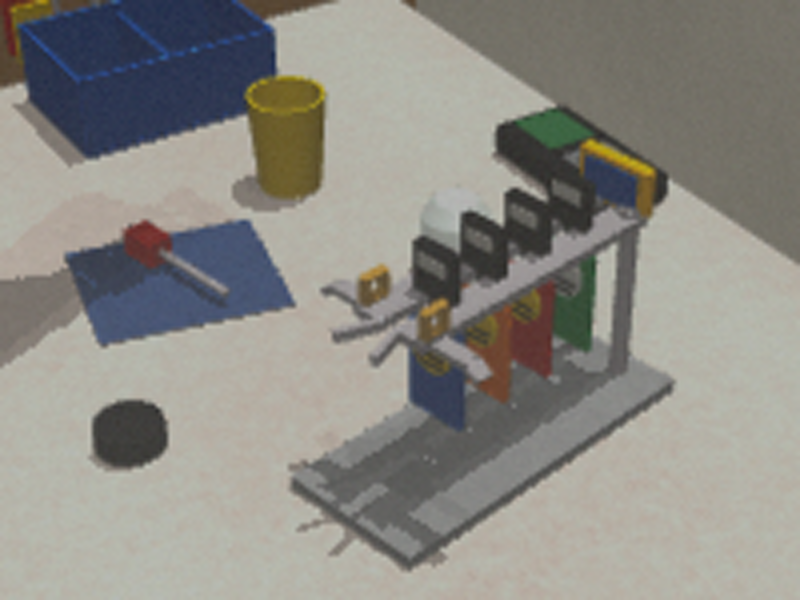

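The picture shows all four tags hanging with heads at (437,268), (485,245), (528,222) and (572,200), and the pin still on the mat at (150,245). I grasp the pin.

Call:
jog_arm(moves=[[0.001, 0, 0.06, 0], [0.001, 0, 0.12, 0], [0.001, 0, 0.17, 0], [0.001, 0, 0.205, 0], [0.001, 0, 0.225, 0], [0.001, 0, 0.232, 0], [0.001, 0, 0.232, 0], [0.001, 0, 0.232, 0], [0.001, 0, 0.232, 0]])

```text
clock: 42.62
position: [0.4944, 0.3865, 0.0201]
ee_rot: [1.985, 2.435, 0.003]
force: [0.3, 0.5, 0.5]
width: 0.492
gripper_force: 0.0
```

Call:
jog_arm(moves=[[0, 0, 0, 0], [0, 0, 0, 0], [0, 0, 0, 0], [0, 0, 0, 0], [0, 0, -0.01, 0], [0, 0, -0.05, 0], [0, 0, -0.1, 0], [0, 0, -0.144, 0], [0, 0, -0.144, 0], [0, 0, -0.144, 0]], hand=0.01, newtons=25)

```text
clock: 43.88
position: [0.4935, 0.3858, 0.1628]
ee_rot: [-1.985, -2.435, 0.001]
force: [-0.2, 0.1, -0.4]
width: 0.258
gripper_force: 25.0
```

```bash
python3 - <<'E'
from h import *
p=arm.observe()["position"]
for n in("scene","side","wrist"):
    im=cam(n);w=cloud(im);hs=cv2.cvtColor(im["color"],cv2.COLOR_RGB2HSV).astype(int);H,S=hs[...,0],hs[...,1]
    d=w[...,:2]-p[:2];a=d@np.array([np.cos(YS),np.sin(YS)]);l=d@np.array([-np.sin(YS),np.cos(YS)])
    m=np.isfinite(l)&(abs(a)<.02)&(l<-.03)&(l>-.125)&(abs(w[...,2]-p[2])<.02)
    if m.sum()>5:
        print(n,m.sum(),"rod tip l",l[m].min().round(4))
        for lo in(-.11,-.08,-.05):
            k=m&(abs(l-lo)<.015)
            if k.sum()>2: print(lo,"lat",a[k].mean().round(4),"top-z",(np.percentile(w[k][:,2],90)-p[2]).round(4))
go(*sw(-.085,.171),.163,.203)
go(*sw(-.085,.051),.163,.203)
E
```

```text
scene 44 rod tip l -0.1022
-0.11 lat 0.0012 top-z 0.0015
-0.08 lat 0.001 top-z 0.0019
-0.05 lat 0.001 top-z 0.0012
side 47 rod tip l -0.1059
-0.11 lat -0.0008 top-z -0.0031
-0.08 lat -0.0024 top-z -0.0013
-0.05 lat -0.002 top-z -0.002
wrist 23 rod tip l -0.0319
pos [0.4932 0.3855 0.1617] d [-0.1937 -0.0551 -0.001 ] spin -0.0 j7 -0.29 t 44.02 w 0.0237
pos [0.4932 0.3855 0.1617] d [-0.3137 -0.0551 -0.0008] spin -0.0 j7 -0.29 t 44.02 w 0.0237
```

Call:
jog_arm(moves=[[-0.05, -0.014, -0.002, 0], [-0.1, -0.028, -0.002, 0], [-0.15, -0.043, -0.002, 0], [-0.18, -0.052, -0.002, 0], [-0.19, -0.0551, -0.002, 0], [-0.193, -0.0551, -0.002, 0], [-0.193, -0.0551, -0.002, 0], [-0.193, -0.0551, -0.002, 0], [-0.193, -0.0551, -0.002, 0]])

```text
clock: 45.15
position: [0.4788, 0.1866, 0.1649]
ee_rot: [-1.984, -2.436, 0.0]
force: [0.3, -0.5, -0.6]
width: 0.26
gripper_force: 25.0
```

```bash
python3 - <<'E'
from h import *
o=[]
for n in("scene","side"):
    im=cam(n);w=cloud(im);d=w[...,:2]-O
    a=d@np.array([np.cos(YS),np.sin(YS)]);l=d@np.array([-np.sin(YS),np.cos(YS)]);z=w[...,2]
    hs=cv2.cvtColor(im["color"],cv2.COLOR_RGB2HSV).astype(int)
    m=np.isfinite(l)&(abs(a+.085)<.02)&(l>.07)&(l<.14)&(abs(z-.16)<.015)
    print(n,"rod",m.sum(),"sx",a[m].mean().round(4),"ztop",np.percentile(z[m],90).round(4),"tip",l[m].min().round(4) if m.any() else 0)
    b=(hs[...,0]>18)&(hs[...,0]<32)&(hs[...,1]>120)&(abs(a+.085)<.03)&(abs(abs(l)-.028)<.012)&(z>.155)&(z<.18)
    for s in(1,-1):
        k=b&(l*s>0)&(z>.166); print(" eyelet",s,k.sum(),"sx",a[k].mean().round(4),"l",l[k].mean().round(4),"z",z[k].max().round(4))
go(*sw(-.085,.171),.164,.203)
go(*sw(-.085,.051),.164,.203)
E
```

```text
scene rod 43 sx -0.0837 ztop 0.1664 tip 0.0705
 eyelet 1 6 sx -0.0835 l 0.0263 z 0.1718
 eyelet -1 9 sx -0.083 l -0.0297 z 0.1733
side rod 57 sx -0.0857 ztop 0.164 tip 0.0701
 eyelet 1 15 sx -0.0842 l 0.0267 z 0.17
 eyelet -1 14 sx -0.0845 l -0.0294 z 0.169
pos [0.4788 0.1862 0.165 ] d [-0.0014 -0.0009  0.001 ] spin 0.001 j7 -0.03 t 45.25 w 0.0244
pos [0.4788 0.1862 0.165 ] d [-0.1214 -0.0009  0.001 ] spin 0.001 j7 -0.03 t 45.25 w 0.0244
```

Call:
jog_arm(moves=[[-0.01, 0, 0.001, 0], [-0.02, 0, 0.001, 0], [-0.03, 0, 0.001, 0], [-0.04, 0, 0.001, 0], [-0.05, 0, 0.001, 0], [-0.06, 0, 0.001, 0], [-0.06, 0, 0.001, 0]])

```text
clock: 46.12
position: [0.4911, 0.1261, 0.1641]
ee_rot: [1.987, 2.433, 0.0]
force: [0.2, 0.3, -0.6]
width: 0.262
gripper_force: 25.0
```

Call:
jog_arm(moves=[[-0.01, 0, 0, 0], [-0.02, 0, 0, 0], [-0.03, 0, 0, 0], [-0.04, 0, 0, 0], [-0.05, 0, 0, 0], [-0.056, 0, 0, 0], [-0.06, 0, 0, 0], [-0.061, 0, 0, 0], [-0.061, 0, 0, 0], [-0.061, 0, 0, 0]])

```text
clock: 47.38
position: [0.5032, 0.0677, 0.164]
ee_rot: [-1.984, -2.435, -0.0]
force: [-0.1, 0.0, -0.6]
width: 0.261
gripper_force: 25.0
```

```bash
python3 - <<'E'
from h import *
go(*sw(-.085,.051),.1632,.203)
print(arm.observe()["force"].round(1))
for n in("scene","side"):
    im=cam(n);w=cloud(im);d=w[...,:2]-O
    a=d@np.array([np.cos(YS),np.sin(YS)]);l=d@np.array([-np.sin(YS),np.cos(YS)]);z=w[...,2]
    m=np.isfinite(l)&(abs(a+.085)<.01)&(l<-.036)&(l>-.1)&(abs(z-.16)<.01)
    print(n,"rod",m.sum(),"tip",l[m].min().round(4) if m.any() else 0, a[m].mean().round(4) if m.any() else 0, np.percentile(z[m],90) if m.any() else 0)
E
```

```text
pos [0.5032 0.0677 0.164 ] d [-0.0004 -0.0008  0.0008] spin 0.0 j7 0.22 t 47.38 w 0.0239
[-0.1  0.  -0.6]
scene rod 11 tip -0.0515 -0.083 0.16485615629126377
side rod 20 tip -0.0534 -0.0861 0.16286009664277473
```

Call:
jog_arm(moves=[[0, 0, 0.0005, 0], [0, 0, 0.001, 0], [-0.001, 0, 0.001, 0], [-0.0015, 0, 0.001, 0], [-0.002, 0, 0.001, 0], [-0.002, 0, 0.001, 0]])

```text
clock: 48.22
position: [0.5037, 0.0653, 0.163]
ee_rot: [1.985, 2.435, 0.0]
force: [-0.6, 1.0, -1.2]
width: 0.264
gripper_force: 25.0
```

Call:
jog_arm(moves=[[-0.001, 0, 0, 0], [-0.001, 0, 0, 0], [-0.001, 0, 0, 0]])

```text
clock: 48.6
position: [0.5037, 0.065, 0.163]
ee_rot: [-1.984, -2.435, -0.001]
force: [-1.5, 4.8, -0.4]
width: 0.261
gripper_force: 25.0
```

Contact with the eyelet reads 4.8 N, so the pin is home. I release it and back off.

Call:
jog_arm(moves=[[0, 0, 0, 0], [0, 0, 0, 0], [0, 0, 0, 0], [0, 0, 0, 0], [0, 0, -0.01, 0], [0, 0, -0.04, 0], [0, 0, -0.1, 0], [0, 0, -0.16, 0], [0.06, 0, -0.16, 0], [0.12, 0, -0.16, 0], [0.18, 0, -0.16, 0], [0.24, 0, -0.16, 0], [0.24, 0, -0.16, 0], [0.24, 0, -0.16, 0]], hand=0.036)

```text
clock: 50.35
position: [0.4557, 0.2989, 0.3234]
ee_rot: [1.984, 2.434, -0.0]
force: [0.0, 0.1, 0.1]
width: 0.392
gripper_force: 0.0
```

```bash
python3 - <<'E'
from h import *
o=[]
for n,c in(("scene",(295,150,375,250)),("side",(240,110,400,260))):
    im=cam(n);w=cloud(im);d=w[...,:2]-O
    a=d@np.array([np.cos(YS),np.sin(YS)]);l=d@np.array([-np.sin(YS),np.cos(YS)]);z=w[...,2]
    m=np.isfinite(l)&(abs(a+.085)<.01)&(l<-.036)&(l>-.1)&(abs(z-.16)<.01)
    hs=cv2.cvtColor(im["color"],cv2.COLOR_RGB2HSV).astype(int)
    r=((hs[...,0]<6)|(hs[...,0]>174))&(hs[...,1]>150)&(abs(a+.085)<.04)&(l>0)&(l<.12)&(z>.155)
    print(n,"tip",l[m].min().round(4) if m.any() else 0,"handle l",np.percentile(l[r],[2,98]).round(4),"sx",a[r].mean().round(4),"z",z[r].max().round(4))
    o.append(cv2.resize(im["color"][c[1]:c[3],c[0]:c[2],::-1],(400,500)))
cv2.imwrite("pics/fin.png",np.hstack(o))
E
```

```text
scene tip -0.0535 handle l [0.0333 0.0647] sx -0.0773 z 0.1744
side tip -0.0539 handle l [0.0342 0.0645] sx -0.0849 z 0.1711
```

View pics/fin.png

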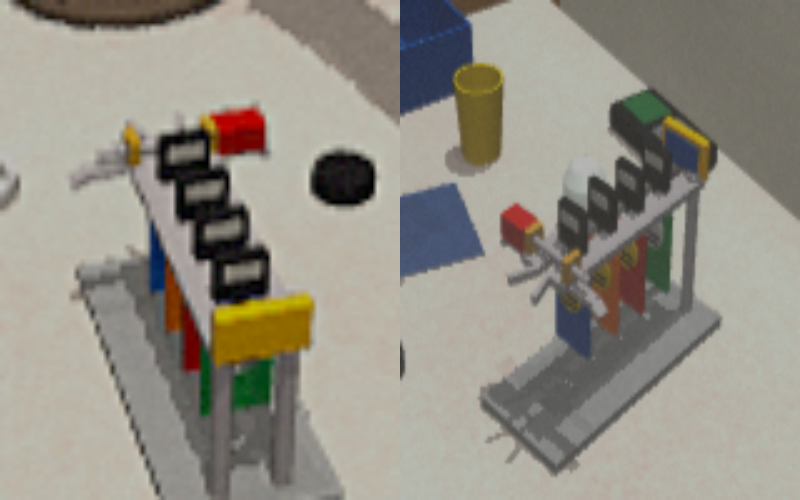

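The final picture shows the pin home through both eyelets, with its handle at (238,130) in the left half and (520,228) in the right half. All four tags hang behind it and the robot touches nothing.

```bash
python3 -c "
from cell import arm
print(arm.sign_off())"
```

```text
the job is handed in; nothing more can be done
None
```

The job is handed in at about 50 s of robot time: all four tags hang behind the eyelets, the pin is pushed home through both of them, and the purple look-alike and bystanders were left alone.

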